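# Close and latch the socket-set case

### The arm

A 6-joint arm with a two-finger parallel gripper is mounted at the origin on the work surface. World frame = base frame: x ahead of the robot, y to its left, z up, the work surface at z = 0. Lengths are in m, angles in rad, forces in N, time in s.
With the tool pointing down it reaches from about 0.425 to 0.925 m from the base axis. Payload 12.5 kg.
Tool frame: the origin (TCP) lies between the finger pads; the fingertips stand 25 mm ahead of it and the grasp point (between the pads) lies 6 mm ahead of it (env.tip_extent is the distance from the TCP to the fingertips, in m); z points along the fingers, y is the line along which they close (so a half turn about z gives the same grasp; the last joint's range is limited). The gripper opens to 85 mm and grips with 20 to 120 N. Pads are 22 mm wide; open, the fingers measure 114 mm over their backs; the gripper's body (76 mm by 85 mm) begins 54 mm behind the grasp point. The pads swing forward as they close: fully open they stand 13 mm farther back than shut.
Start: joints at [1.241, 0.491, 1.559, -0, 1.092, -0.106], TCP at [0.139, 0.609, 0.256] pointing down, gripper open.
Joint ranges: [-3.1, 3.1], [-0.84, 2.19], [0.05, 2.79], [-1.13, 4.28], [0.06, 2.93], [-2.69, 2.69]. Speed limits (rad/s): [2.22, 2.22, 2.79, 3.14, 3.14, 3.14].

### API

Orientations are given as a unit quaternion [x, y, z, w].
In Python, from cell import env gives the robot as it stands.
- The arm moves only by the shell command python3 -m creep 'ROWS'. ROWS is JSON, a list of rows, each an object with "claw": the opening, from 0 (shut) to 1 (fully open); "translation": the shift along the world's x, y, z in mm, a list of three; "twist": the turn, a rotation vector about the world's x, y, z in degrees, a list of three. A call has 1 to 20 rows; each row shifts and turns the commanded pose from where the row before left it; what a row does not reach is not made up. A row lasts 1/10 s, in which the tool goes at most 50 mm and 8.59 degrees, less where a joint would pass 70% of its speed; a pose out of reach is approached as far as the arm can. A call with a gripper value outside its range is refused whole. The fingers move at their own pace and stop on an object; the grip force is fixed at half the most. Time passes only in rows, so rows that do not move let the fingers close. It gives the time, the measured TCP pose, the force, the opening and the grip force at its end, in the units of the state.
- env.get_state(): the state, without advancing time (a new reading comes with each control period).
- env.grab_frame(name): name is "side" or "top"; returns a dict with "image" (480x640x3 uint8, red, green, blue), "z_map" (480x640 float32, m along the optical axis (not along the pixel's ray), 0 where there is no reading), "fovy" (degrees; the focal length in pixels is half the picture's height over the tangent of half this angle, whatever the lens; pixels are square), "cx", "cy" (the principal point, pixels), "dist_coeffs" ([k1, k2, p1, p2, k3] as OpenCV has them; the pictures are not rectified), "position" and "rotation" of the camera in the world. Camera axes: x right, y down, z forward; pixel columns grow to the right and rows downward; lengths in m; the calibration is good to about 2 mm. A picture is of the moment at which its call begins.
- env.finish_job(): hands the job in; it is judged then, once.
The state is a dict: "t": time; "qpos": joint angles; "qd": joint speeds; "joint_torque": joint torques, N m; "eef_pos": TCP position; "ee_rot": TCP orientation; "ft_force": force on the tool from outside, world axes, zero at the start; "wrist_torque": the same for the moment, N m; "gripper_width": finger opening in m; "grip_force": force on a finger pad.
Only numpy, scipy, OpenCV 4.12 (cv2) and the standard library are available. Lean on these libraries where they do the work, as an engineer would, in place of code of your own. Each camera call takes 0.05 s, during which the arm holds its last target. There are 200 camera calls.

### The job

Close up the socket-set case on the bench with the closed fingers, gripping and lifting nothing: push its lid down until it is fully shut, then press down the latch on your left until it snaps home, then the latch on your right. Do not shove the case along the bench, and leave the things around it where they are.

Things in the scene. Friction and masses are not known exactly. Their poses are not given: they have to be found in the camera images.
- case: dark grey socket-set case, loose, 4.5 kg. Base 230 deep (x), 340 wide (y), 48 high; 80 high with the lid shut. Origin: centre of its underside; x to its back (hinge side, away from the robot), y left, z up. Front face with the latches at x = -115; the folded carrying handle, 110 wide, stands 17 out of the middle of the front, below 40 high. The base is a tray full of sockets
- lid (a joint): the case's hinged lid, a shallow tray 230 by 340 by 32, hinge line along case y at case x = 119, z = 48 (mm). Value in rad: 0 = fully shut, grows as the front edge rises; it starts partly open. A friction hinge keeps it where it is left; about 2 to 6 N down near the front edge moves it
- lid_top (a point): point on the lid's outer (upper) face, midway across its width, 39 mm behind the lid's front edge, 195 mm from the hinge line along the lid and 32 mm off the hinge plane. Turns with the lid: its z axis is normal to the outer face, x towards the hinge
- latch_left (a joint): Left-hand latch (case y = +115): steel flap on the lid's front rim, 48 wide, 42 long from pin to curled lip, 3 thick. 0 = sprung open, sticking out in front, 0.2 rad above level when the lid is shut (it rides on the lid); grows as it is pressed down; 1.77 = home, hanging flat on the case's front. Over-centre spring: 3 to 4 N on the pad starts it; past about 0.95 it snaps home by itself, below that it springs back
- latch_left_pad (a point): point in the middle of the plate's thickness of the left latch, 30 mm from its pin towards its lip, midway across its width; the face to press is 1.5 mm above it when the flap is open
- latch_left_pin (a point): middle of the left latch's hinge pin; with the lid shut it lies 7 mm in front of the case's front face (case x = -122), case y = +115, 61 above the bench. Turns with the flap
- latch_right (a joint): Right-hand latch (case y = -115): steel flap on the lid's front rim, 48 wide, 42 long from pin to curled lip, 3 thick. 0 = sprung open, sticking out in front, 0.2 rad above level when the lid is shut (it rides on the lid); grows as it is pressed down; 1.77 = home, hanging flat on the case's front. Over-centre spring: 3 to 4 N on the pad starts it; past about 0.95 it snaps home by itself, below that it springs back
- latch_right_pad (a point): point in the middle of the plate's thickness of the right latch, 30 mm from its pin towards its lip, midway across its width; the face to press is 1.5 mm above it when the flap is open
- latch_right_pin (a point): middle of the right latch's hinge pin; with the lid shut it lies 7 mm in front of the case's front face (case x = -122), case y = -115, 61 above the bench. Turns with the flap
- socket: loose chrome wrench socket, diameter 28, height 38, standing on the bench in front of the case between its latches; origin under its centre
- screwdriver: loose screwdriver, 200 long, black handle 26 thick, lying in front of the case, roughly parallel to its front; origin under its middle
- ratchet: loose chrome ratchet with a black grip, 200 long, 31 high, lying beside the case on its right (-y); origin under its middle
- spray_can: loose spray can, diameter 66, height 190, standing beside the case on its left (+y); origin under its centre
- screw_jar: loose glass jar with a steel cap, diameter 68, height 75, standing beside the case on its left; origin under its centre
- tape_roll: loose roll of tape lying flat, diameter 100, height 48, on the right of the case; origin under its centre
- mug: loose white mug, diameter 80, height 95, far to the right; origin under its centre

How it is judged:
On the way, in this order (a step that is already met when the one before it is completed fails the run):
1. the lid is fully shut, with both latches still open (value of joint lid below 0.025 rad and value of joint each of latch_left, latch_right below 0.9 rad), for 0.2 s.
2. the left latch is snapped home on the shut lid, the right one still open (value of joint latch_left above 1.6 rad and value of joint latch_right below 0.9 rad and value of joint lid below 0.025 rad), for 0.2 s.
3. the right latch is snapped home as well (value of joint each of latch_right, latch_left above 1.6 rad and value of joint lid below 0.025 rad), for 0.2 s.
At the end, for the whole second after the job is handed in: The lid is shut (within 0.025 rad), both latches are snapped home (above 1.6 rad), the case stands flat and still within 30 mm of where it was, and every loose thing around it lies within 30 mm of where it was, the standing ones still upright (within 0.3 rad) (all of step 3 and distance of each of case, socket, screwdriver, ratchet, spray_can, screw_jar, tape_roll, mug from where it was at the start of the episode below 0.03 m and angle between case's own z axis and vertical below 0.05 rad and linear speed of case below 0.02 m/s and angle between each of socket, spray_can, screw_jar, tape_roll, mug's own z axis and vertical below 0.3 rad); the robot touches nothing.
It fails at once if the case is shoved more than 30 mm, lifted or tipped (distance of case from where it was at the start of the episode above 0.03 m or angle between case's own z axis and vertical above 0.1 rad).
It fails at once if the lid is lifted further open instead of pushed down (value of joint lid above 1.1 rad).
It fails at once if a thing around the case is lifted, carried, knocked over or pushed more than 30 mm away (distance of any of socket, screwdriver, ratchet, spray_can, screw_jar, tape_roll, mug from where it was at the start of the episode above 0.03 m or angle between any of socket, spray_can, screw_jar, tape_roll, mug's own z axis and vertical above 0.5 rad).
It also fails if it takes over 56 s, if anything falls off the work surface, if the arm or the gripper's body presses on something with over 40 N, if the wrist force passes 120 N, or if a joint passes its speed limit or range.

## Working session

There is one attempt and no reset: what is moved stays moved. The work goes in short steps, Python scripts to look and compute and a shell command to move; the robot and the scene stay as the last step left them, time stands still between calls to the robot, and variables do not carry over. Pictures are saved under pics/ and viewed, at most 10 in all, crops included, and the job is handed in when it is done.

```bash
mkdir -p pics; cat > h.py <<'E'
import numpy as np, cv2
from cell import env
def cam(f):
    fl=240/np.tan(np.radians(f["fovy"])/2)
    K=np.array([[fl,0,f["cx"]],[0,fl,f["cy"]],[0,0,1.]])
    R=np.array(f["rotation"],float)
    if R.size==4:
        from scipy.spatial.transform import Rotation as S
        R=S.from_quat(R.ravel()).as_matrix()
    return K,np.array(f["dist_coeffs"],float),R.reshape(3,3),np.array(f["position"],float)
def cloud(f):
    K,d,R,p=cam(f)
    u,v=np.meshgrid(np.arange(640.),np.arange(480.))
    n=cv2.undistortPoints(np.stack([u.ravel(),v.ravel()],1)[:,None],K,d).reshape(480,640,2)
    z=f["z_map"]; c=np.dstack([n[...,0]*z,n[...,1]*z,z])
    P=c@R.T+p; P[z==0]=np.nan
    return P
def proj(f,X):
    K,d,R,p=cam(f)
    return cv2.projectPoints((np.atleast_2d(X)-p)@R,np.zeros(3),np.zeros(3),K,d)[0].reshape(-1,2)
E
python3 - <<'E'
from h import *
for n in("side","top"):
    f=env.grab_frame(n); cv2.imwrite(f"pics/{n}0.png",f["image"][...,::-1]); print(n,f["position"],f["rotation"],f["fovy"],f["dist_coeffs"])
    np.savez(f"{n}0.npz",**f)
print(env.get_state()["t"],env.tip_extent,env.get_state()["ee_rot"])
E
```

```text
side [0.46120732 0.70227738 0.78866673] [-0.08283946  0.90229106 -0.42204887  0.02971902] 56.170279844142115 [-0.03032068  0.          0.          0.          0.        ]
top [ 0.42423486 -0.13222893  1.47459156] [ 0.71561913 -0.69537778  0.04795341 -0.0451606 ] 50.609080610487936 [-0.07670582  0.          0.          0.          0.        ]
0.1 0.025 [ 1.11683488e-01  9.93743703e-01 -4.90888406e-04 -9.83199746e-05]
```

View pics/side0.png

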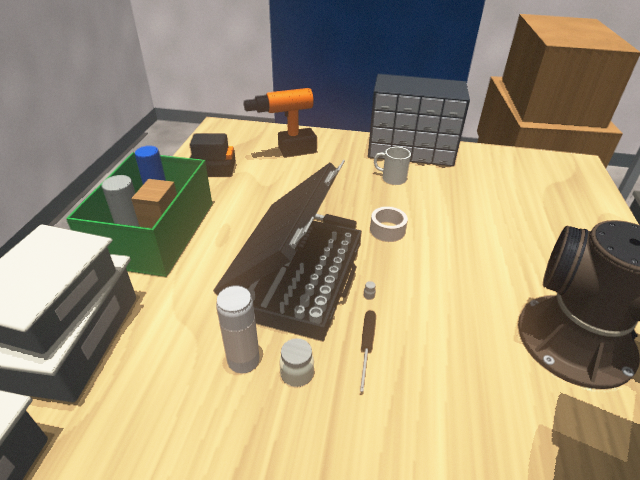

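View pics/top0.png

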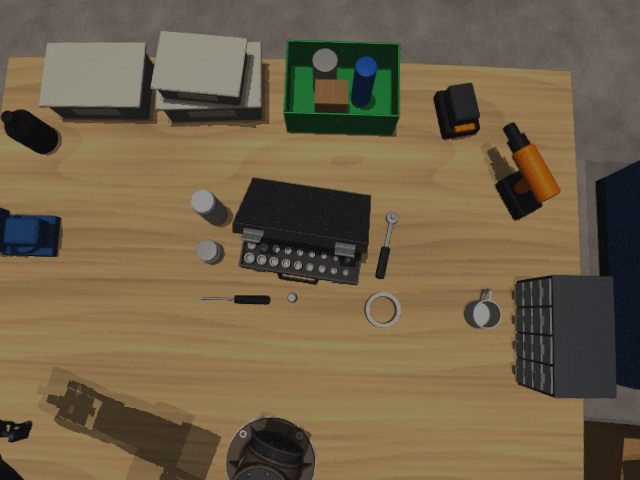

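Side view: case centred at about (300,250), lid about 45–60° open, its latches near (335,170) and (300,235). Top view: case at about (300,235), latches near (253,236) and (345,249), socket (292,297), screwdriver (236,299), tape (382,310).

```bash
python3 - <<'E'
from h import *
f=dict(np.load("top0.npz")); g=dict(np.load("side0.npz"))
P=cloud(f); im=f["image"].astype(int)
for uv in [(255,183),(370,196),(240,225),(365,243),(300,195),(300,225),(242,275),(358,282),(292,297),(208,251),(382,298),(300,282),(253,236),(345,249),(265,300),(203,299)]:
    print(uv,P[uv[1],uv[0]].round(4),im[uv[1],uv[0]])
dark=(im.max(2)<70)
# lid plane
roi=np.zeros((480,640),np.uint8); cv2.fillPoly(roi,[np.array([(258,190),(362,200),(360,232),(245,220)])],1)
L=P[(roi>0)&dark]; L=L[~np.isnan(L[:,0])]
c=L.mean(0); n=np.linalg.svd(L-c)[2][2]; n*=np.sign(n[2]); print("lid n",n,"c",c,"res",((L-c)@n).std(),"angle",np.arccos(n[2]),"yaw",np.arctan2(-n[1],-n[0]))
# whole lid outline on plane
roi[:]=0; roi[170:300,225:380]=1
M=(roi>0)&(np.abs((P-c)@n)<.004)&(P[...,2]>.085)
x=np.cross([0,0,1.],n); x/=np.linalg.norm(x); y=np.cross(n,x)
q=np.stack([(P[M]-c)@x,(P[M]-c)@y],1).astype(np.float32)
r=cv2.minAreaRect(q); print("lid rect",r); print([ (c+a*x+b*y).round(4) for a,b in cv2.boxPoints(r)])
# case base front
M=(roi>0)&(P[...,2]>.035)&(P[...,2]<.056)&(im.max(2)<90)
v,u=np.nonzero(M); print(M.sum(), u.min(),u.max(),v.min(),v.max())
r=cv2.minAreaRect(P[M][:,:2].astype(np.float32)); print("base",r,cv2.boxPoints(r))
# latches in both views: bright grey in cloud
for nm,F in(("top",f),("side",g)):
    Q=cloud(F); I=F["image"].astype(int)
    M=(np.nan_to_num(Q[...,2])>.14)&(I.max(2)>100)&(Q[...,0]>.3)&(Q[...,0]<.75)&(Q[...,1]>-.2)&(Q[...,1]<.3)&(np.ptp(I,axis=2)<30)
    k,lab,st,ce=cv2.connectedComponentsWithStats(M.astype(np.uint8))
    for i in range(1,k):
        if st[i,4]>8: print(nm,st[i],ce[i].round(1),np.nanmedian(Q[lab==i],0).round(4),np.nanmin(Q[lab==i],0).round(3),np.nanmax(Q[lab==i],0).round(3))
E
```

```text
(255, 183) [0.7742 0.0658 0.0996] [31 30 30]
(370, 196) [ 0.749  -0.2556  0.0894] [49 43 35]
(240, 225) [0.6323 0.0788 0.2326] [26 29 26]
(365, 243) [ 0.5957 -0.2321  0.2364] [38 38 39]
(300, 195) [ 0.7383 -0.0619  0.1226] [22 27 24]
(300, 225) [ 0.6392 -0.0696  0.2177] [25 26 27]
(242, 275) [0.524  0.1049 0.0009] [143 117  79]
(358, 282) [ 0.5136 -0.233  -0.0009] [90 74 46]
(292, 297) [ 0.4635 -0.0455  0.0427] [137 137 130]
(208, 251) [0.5825 0.1905 0.0782] [129 126 119]
(382, 298) [ 0.4691 -0.3035 -0.    ] [143 113  77]
(300, 282) [ 0.5085 -0.0647  0.004 ] [130 107  74]
(253, 236) [0.6026 0.0421 0.2538] [76 74 71]
(345, 249) [ 0.5783 -0.1828  0.245 ] [75 73 70]
(265, 300) [0.4531 0.0315 0.03  ] [27 24 27]
(203, 299) [ 0.451   0.216  -0.0033] [64 55 45]
lid n [ 0.70494513 -0.08926904  0.70362163] c [ 0.68642133 -0.08292458  0.16877726] res 0.0015711087577150134 angle 0.7903148397587377 yaw 3.0156304960752895
lid rect ((0.003984197974205017, -0.008556097745895386), (0.2233991175889969, 0.3406098186969757), 89.92413330078125)
[array([ 0.7493, -0.2587,  0.0835]), array([0.7924, 0.0792,
[... 473 characters left out ...]
.0574 0.2356] [0.615 0.047 0.232] [0.618 0.068 0.239]
top [240 238   5   2   9] [242.2 238.4] [0.5946 0.066  0.2681] [0.592 0.062 0.265] [0.595 0.071 0.27 ]
top [246 239  12   3  14] [251.7 239.8] [0.5908 0.0431 0.2686] [0.588 0.029 0.267] [0.593 0.057 0.272]
top [335 253  13   3  15] [341.3 253.6] [ 0.5637 -0.1725  0.2674] [ 0.561 -0.187  0.265] [ 0.566 -0.158  0.273]
side [324 161  20  25 118] [331.5 175.3] [ 0.5844 -0.1702  0.2335] [ 0.559 -0.2    0.222] [ 0.598 -0.155  0.269]
side [289 216  25  31 204] [300.  232.6] [0.6117 0.0499 0.2334] [ 0.586 -0.045  0.216] [0.626 0.073 0.27 ]
side [ 217  286   37   45 1366] [234.9 307.9] [0.6943 0.2037 0.1874] [0.667 0.158 0.14 ] [0.73  0.223 0.193]
```

```bash
python3 -m creep '[{"claw":0,"translation":[0,0,30],"twist":[0,0,3]},{"claw":0,"translation":[0,0,30],"twist":[0,0,2.6]},{"claw":0,"translation":[0,0,30],"twist":[0,0,0]},{"claw":0,"translation":[21,-28,0],"twist":[0,0,0]},{"claw":0,"translation":[21,-28,0],"twist":[0,0,0]},{"claw":0,"translation":[21,-28,0],"twist":[0,0,0]},{"claw":0,"translation":[21,-28,0],"twist":[0,0,0]},{"claw":0,"translation":[21,-28,0],"twist":[0,0,0]},{"claw":0,"translation":[21,-28,0],"twist":[0,0,0]},{"claw":0,"translation":[21,-28,0],"twist":[0,0,0]},{"claw":0,"translation":[21,-28,0],"twist":[0,0,0]},{"claw":0,"translation":[21,-28,0],"twist":[0,0,0]},{"claw":0,"translation":[21,-28,0],"twist":[0,0,0]},{"claw":0,"translation":[21,-28,0],"twist":[0,0,0]},{"claw":0,"translation":[21,-28,0],"twist":[0,0,0]},{"claw":0,"translation":[21,-28,0],"twist":[0,0,0]},{"claw":0,"translation":[21,-28,0],"twist":[0,0,0]},{"claw":0,"translation":[21,-28,0],"twist":[0,0,0]},{"claw":0,"translation":[21,-28,0],"twist":[0,0,0]},{"claw":0,"translation":[21,-28,0],"twist":[0,0,0]}]'
```

```text
t: 2.1
eef_pos: [0.4963, 0.1321, 0.3461]
ee_rot: [0.063, 0.998, 0.0, -0.0]
ft_force: [1.2, -0.1, -0.9]
gripper_width: 0.0002
grip_force: 0.0
```

```bash
python3 -m creep '[{"claw":0,"translation":[21,-29,0],"twist":[0,0,0]},{"claw":0,"translation":[21,-29,0],"twist":[0,0,0]},{"claw":0,"translation":[21,-29,0],"twist":[0,0,0]},{"claw":0,"translation":[21,-29,0],"twist":[0,0,0]},{"claw":0,"translation":[21,-29,0],"twist":[0,0,0]},{"claw":0,"translation":[21,-29,0],"twist":[0,0,0]},{"claw":0,"translation":[21,-29,0],"twist":[0,0,0]},{"claw":0,"translation":[0,0,-30],"twist":[0,0,0]},{"claw":0,"translation":[0,0,-30],"twist":[0,0,0]},{"claw":0,"translation":[0,0,-20],"twist":[0,0,0]},{"claw":0,"translation":[0,0,0],"twist":[0,0,0]}]'
```

```text
t: 3.2
eef_pos: [0.6417, -0.0695, 0.2632]
ee_rot: [0.063, 0.998, 0.0, -0.003]
ft_force: [0.1, 0.8, 0.5]
gripper_width: 0.0
grip_force: 0.0
```

```bash
python3 -m creep '[{"claw":0,"translation":[0,0,-8],"twist":[0,0,0]},{"claw":0,"translation":[0,0,-7],"twist":[0,0,0]},{"claw":0,"translation":[0,0,-7],"twist":[0,0,0]},{"claw":0,"translation":[-7,0.9,-7],"twist":[0,0,0]},{"claw":0,"translation":[-7,0.9,-7],"twist":[0,0,0]},{"claw":0,"translation":[-7,0.9,-7],"twist":[0,0,0]},{"claw":0,"translation":[-7,0.9,-7],"twist":[0,0,0]},{"claw":0,"translation":[-7,0.9,-7],"twist":[0,0,0]},{"claw":0,"translation":[-7,0.9,-7],"twist":[0,0,0]},{"claw":0,"translation":[0,0,0],"twist":[0,0,0]}]'; python3 - <<'E'
from h import *
f=env.grab_frame("side"); cv2.imwrite("pics/side1.png",f["image"][100:400,150:450][...,::-1])
E
```

```text
t: 4.2
eef_pos: [0.5994, -0.0639, 0.2011]
ee_rot: [0.063, 0.998, 0.0, -0.001]
ft_force: [-0.8, -0.2, 0.1]
gripper_width: -0.0004
grip_force: 0.0
```

View pics/side1.png

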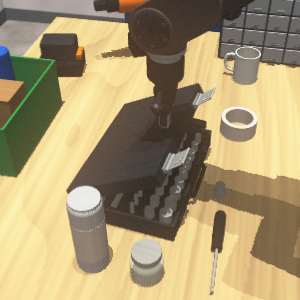

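The crop shows the fingertips on the lid near its front edge, at about (165,122). The lid is following down and the latches at (203,97) and (175,160) are still open.

```bash
python3 -m creep '[{"claw":0,"translation":[-5,0.6,-7],"twist":[0,0,0]},{"claw":0,"translation":[-5,0.6,-7],"twist":[0,0,0]},{"claw":0,"translation":[-5,0.6,-7],"twist":[0,0,0]},{"claw":0,"translation":[-5,0.6,-8],"twist":[0,0,0]},{"claw":0,"translation":[-4,0.6,-8],"twist":[0,0,0]},{"claw":0,"translation":[-4,0.6,-8],"twist":[0,0,0]},{"claw":0,"translation":[-3,0.4,-8],"twist":[0,0,0]},{"claw":0,"translation":[-3,0.4,-8],"twist":[0,0,0]},{"claw":0,"translation":[-3,0.4,-8],"twist":[0,0,0]},{"claw":0,"translation":[-2,0.2,-7],"twist":[0,0,0]},{"claw":0,"translation":[-2,0.2,-7],"twist":[0,0,0]},{"claw":0,"translation":[-2,0.2,-7],"twist":[0,0,0]},{"claw":0,"translation":[0,0,0],"twist":[0,0,0]}]'
```

```text
t: 5.55
eef_pos: [0.5569, -0.0586, 0.1112]
ee_rot: [0.063, 0.998, 0.0, -0.001]
ft_force: [-0.2, -0.2, 0.8]
gripper_width: 0.0002
grip_force: 0.0
```

```bash
python3 -m creep '[{"claw":0,"translation":[0,0,-3],"twist":[0,0,0]},{"claw":0,"translation":[0,0,-3],"twist":[0,0,0]},{"claw":0,"translation":[0,0,0],"twist":[0,0,0]}]'; python3 -m creep '[{"claw":0,"translation":[0,0,-1],"twist":[0,0,0]},{"claw":0,"translation":[0,0,0],"twist":[0,0,0]},{"claw":0,"translation":[0,0,0],"twist":[0,0,0]}]'
```

```text
t: 5.85
eef_pos: [0.5576, -0.0587, 0.106]
ee_rot: [0.063, 0.998, 0.0, -0.0]
ft_force: [-0.1, 0.9, -0.2]
gripper_width: 0.0005
grip_force: 0.0
t: 6.15
eef_pos: [0.5578, -0.0588, 0.1054]
ee_rot: [0.063, 0.998, 0.0, 0.0]
ft_force: [0.0, -0.7, 0.8]
gripper_width: 0.0001
grip_force: 0.0
```

```bash
python3 -m creep '[{"claw":0,"translation":[0,0,-2],"twist":[0,0,0]},{"claw":0,"translation":[0,0,0],"twist":[0,0,0]}]';python3 -m creep '[{"claw":0,"translation":[0,0,-2],"twist":[0,0,0]},{"claw":0,"translation":[0,0,0],"twist":[0,0,0]},{"claw":0,"translation":[0,0,0],"twist":[0,0,0]}]'; python3 - <<'E'
from h import *
print(env.get_state()["ft_force"])
E
```

```text
t: 6.35
eef_pos: [0.5579, -0.0588, 0.1049]
ee_rot: [0.063, 0.998, -0.0, 0.001]
ft_force: [-5.6, -0.1, 20.5]
gripper_width: 0.0002
grip_force: 10.1
t: 6.65
eef_pos: [0.5579, -0.0588, 0.1047]
ee_rot: [0.063, 0.998, -0.0, 0.001]
ft_force: [-12.0, 0.6, 42.0]
gripper_width: -0.0002
grip_force: 21.1
[-11.97018932   0.63513133  42.02193064]
```

```bash
python3 -m creep '[{"claw":0,"translation":[0,0,20],"twist":[0,0,0]},{"claw":0,"translation":[0,0,40],"twist":[0,0,0]},{"claw":0,"translation":[10,0,40],"twist":[0,0,0]},{"claw":0,"translation":[20,0,40],"twist":[0,0,0]},{"claw":0,"translation":[20,0,0],"twist":[0,0,0]},{"claw":0,"translation":[0,0,0],"twist":[0,0,0]}]'; python3 - <<'E'
from h import *
fs={n:env.grab_frame(n) for n in("side","top")}
o=np.array([.637,-.0725,0]);ps=-.126
R=np.array([[np.cos(ps),-np.sin(ps),0],[np.sin(ps),np.cos(ps),0],[0,0,1]])
pts=np.array([[x,y,z] for y in(.091,.115,.139,-.091,-.115,-.139) for x,z in((-.122,.061),(-.163,.0695))]+[[x,y,.08] for x in(-.115,.115) for y in(-.17,.17)])@R.T+o
for n,f in fs.items():
    np.savez(n+"2.npz",**f)
    im=f["image"][...,::-1].copy()
    uv=proj(f,pts)
    s=4; x0,y0=(uv.min(0)-8).astype(int); x1,y1=(uv.max(0)+8).astype(int)
    c=cv2.resize(im[y0:y1,x0:x1],None,fx=s,fy=s)
    for p in uv: cv2.circle(c,tuple(((p-[x0,y0]+.5)*s).astype(int)),3,(0,0,255),1)
    print(n,x0,y0,c.shape); k=min(1,800/c.shape[1],600/c.shape[0]); cv2.imwrite(f"pics/{n}2.png",cv2.resize(c,None,fx=k,fy=k))
E
```

```text
t: 7.25
eef_pos: [0.6094, -0.0589, 0.2424]
ee_rot: [0.063, 0.998, -0.0, 0.002]
ft_force: [-0.6, 0.4, -0.4]
gripper_width: -0.0002
grip_force: 0.0
side 214 196 (520, 688, 3)
top 227 177 (524, 600, 3)
```

View pics/side2.png

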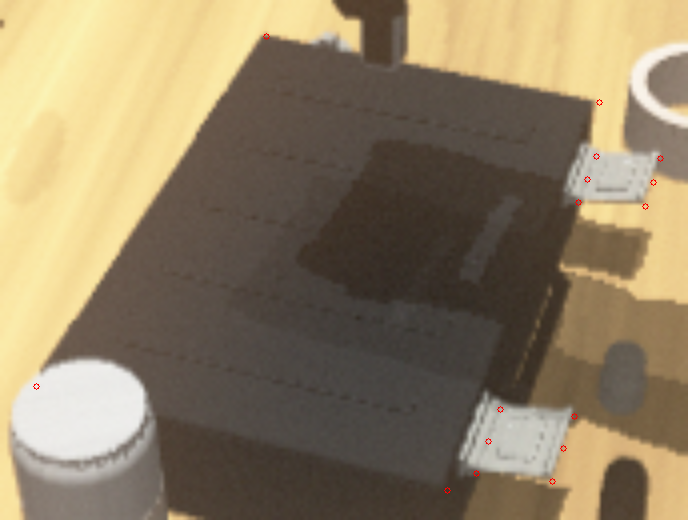

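View pics/top2.png

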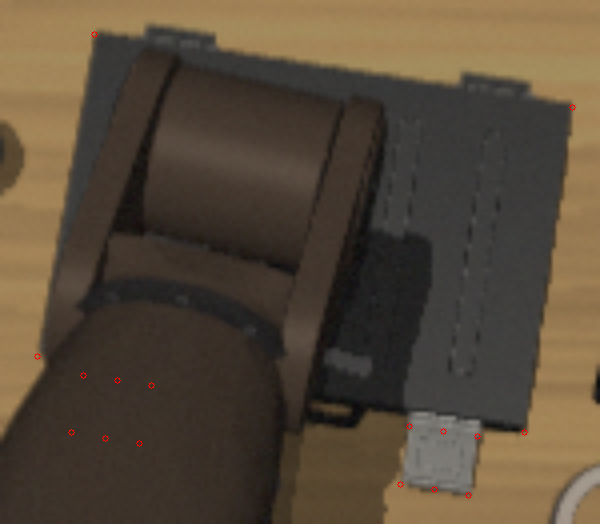

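Side crop: both flaps stick out open, left at about (515,435) and right at about (612,175), with the lid shut flat. Top crop: right flap at (443,455). My predicted points agree to about 3 mm, the true ones lying slightly to −y.

```bash
python3 -m creep '[{"claw":0,"translation":[-27,29,0],"twist":[0,0,0]},{"claw":0,"translation":[-27,29,0],"twist":[0,0,0]},{"claw":0,"translation":[-27,29,0],"twist":[0,0,0]},{"claw":0,"translation":[-28,30,0],"twist":[0,0,0]},{"claw":0,"translation":[0,0,-30],"twist":[0,0,0]},{"claw":0,"translation":[0,0,-30],"twist":[0,0,0]},{"claw":0,"translation":[0,0,-30],"twist":[0,0,0]},{"claw":0,"translation":[0,0,-30],"twist":[0,0,0]},{"claw":0,"translation":[0,0,0],"twist":[0,0,0]}]'; python3 - <<'E'
from h import *
f=env.grab_frame("side"); cv2.imwrite("pics/side3.png",cv2.resize(f["image"][220:380,260:420],None,fx=3,fy=3)[...,::-1])
E
```

```text
t: 8.25
eef_pos: [0.4963, 0.0581, 0.1182]
ee_rot: [0.063, 0.998, -0.0, -0.004]
ft_force: [-0.4, -0.4, 0.4]
gripper_width: 0.0003
grip_force: 0.0
```

View pics/side3.png

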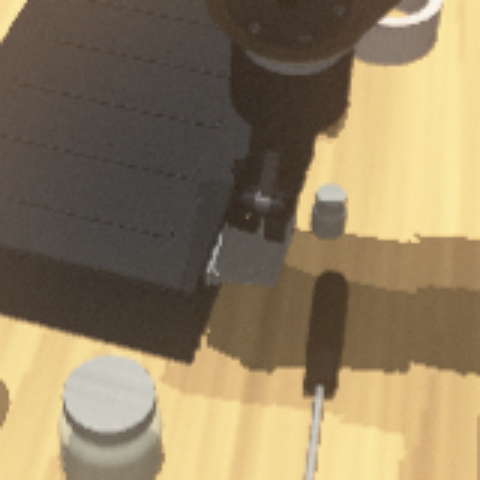

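The fingers at (270,230) hover over the left flap, clear of the socket (330,212) and the screwdriver. Now I press it.

```bash
python3 -m creep '[{"claw":0,"translation":[2,0,-8],"twist":[0,0,0]},{"claw":0,"translation":[2,0,-8],"twist":[0,0,0]},{"claw":0,"translation":[0,0,-6],"twist":[0,0,0]},{"claw":0,"translation":[0,0,-6],"twist":[0,0,0]},{"claw":0,"translation":[0,0,-6],"twist":[0,0,0]},{"claw":0,"translation":[0,0,0],"twist":[0,0,0]}]'; python3 -m creep '[{"claw":0,"translation":[0,0,-6],"twist":[0,0,0]},{"claw":0,"translation":[0,0,-6],"twist":[0,0,0]},{"claw":0,"translation":[0,0,-6],"twist":[0,0,0]},{"claw":0,"translation":[0,0,-4],"twist":[0,0,0]},{"claw":0,"translation":[0,0,0],"twist":[0,0,0]},{"claw":0,"translation":[0,0,0],"twist":[0,0,0]}]'
```

```text
t: 8.9
eef_pos: [0.5026, 0.0582, 0.0868]
ee_rot: [0.063, 0.998, 0.0, -0.0]
ft_force: [-1.2, 0.2, 2.0]
gripper_width: -0.0003
grip_force: 1.5
t: 9.5
eef_pos: [0.5026, 0.0582, 0.0651]
ee_rot: [0.063, 0.998, 0.0, -0.0]
ft_force: [-0.1, -0.2, 0.0]
gripper_width: -0.0004
grip_force: 0.0
```

```bash
python3 - <<'E'
from h import *
f=env.grab_frame("side"); cv2.imwrite("pics/side4.png",cv2.resize(f["image"][220:380,260:420],None,fx=3,fy=3)[...,::-1])
E
```

```text
(no output)
```

View pics/side4.png

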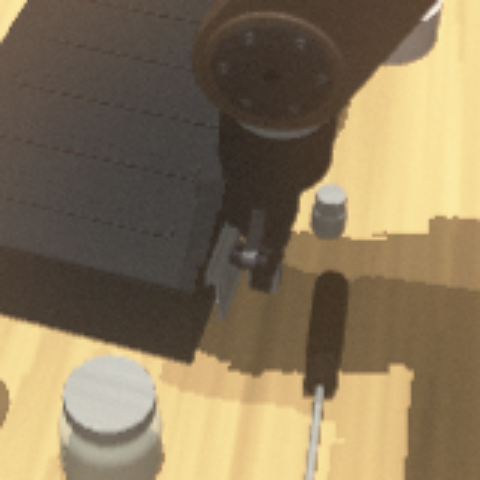

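The left flap now hangs flat on the front at (225,270), home, with no contact force. Next is the right latch.

```bash
python3 -m creep '[{"claw":0,"translation":[0,0,20],"twist":[0,0,0]},{"claw":0,"translation":[0,0,40],"twist":[0,0,0]},{"claw":0,"translation":[0,0,40],"twist":[0,0,0]},{"claw":0,"translation":[0,0,30],"twist":[0,0,0]},{"claw":0,"translation":[-4,-28,0],"twist":[0,0,0]},{"claw":0,"translation":[-4,-28,0],"twist":[0,0,0]},{"claw":0,"translation":[-4,-28,0],"twist":[0,0,0]},{"claw":0,"translation":[-4,-28,0],"twist":[0,0,0]},{"claw":0,"translation":[-4,-29,0],"twist":[0,0,0]},{"claw":0,"translation":[-4,-29,0],"twist":[0,0,0]},{"claw":0,"translation":[-3,-29,0],"twist":[0,0,0]},{"claw":0,"translation":[-3,-29,0],"twist":[0,0,0]},{"claw":0,"translation":[0,0,-25],"twist":[0,0,0]},{"claw":0,"translation":[0,0,-25],"twist":[0,0,0]},{"claw":0,"translation":[0,0,-25],"twist":[0,0,0]},{"claw":0,"translation":[0,0,0],"twist":[0,0,0]}]'
```

```text
t: 11.15
eef_pos: [0.4716, -0.1693, 0.1183]
ee_rot: [0.063, 0.998, 0.001, -0.002]
ft_force: [-0.4, 0.6, 1.1]
gripper_width: -0.0002
grip_force: 0.0
```

```bash
python3 -m creep '[{"claw":0,"translation":[0,0,-8],"twist":[0,0,0]},{"claw":0,"translation":[0,0,-8],"twist":[0,0,0]},{"claw":0,"translation":[0,0,-6],"twist":[0,0,0]},{"claw":0,"translation":[0,0,-6],"twist":[0,0,0]},{"claw":0,"translation":[0,0,-6],"twist":[0,0,0]},{"claw":0,"translation":[0,0,0],"twist":[0,0,0]}]'; python3 -m creep '[{"claw":0,"translation":[0,0,-6],"twist":[0,0,0]},{"claw":0,"translation":[0,0,-6],"twist":[0,0,0]},{"claw":0,"translation":[0,0,-6],"twist":[0,0,0]},{"claw":0,"translation":[0,0,-4],"twist":[0,0,0]},{"claw":0,"translation":[0,0,0],"twist":[0,0,0]},{"claw":0,"translation":[0,0,0],"twist":[0,0,0]}]'
```

```text
t: 11.75
eef_pos: [0.4729, -0.1699, 0.0859]
ee_rot: [0.063, 0.998, 0.0, 0.0]
ft_force: [0.7, -0.8, 3.3]
gripper_width: 0.0002
grip_force: 1.4
t: 12.35
eef_pos: [0.4725, -0.1697, 0.0641]
ee_rot: [0.063, 0.998, 0.0, -0.0]
ft_force: [-0.2, 1.0, -0.2]
gripper_width: -0.0003
grip_force: 0.0
```

Same force signature as the left latch. I lift clear, move aside and check.

```bash
python3 -m creep '[{"claw":0,"translation":[0,0,20],"twist":[0,0,0]},{"claw":0,"translation":[0,0,40],"twist":[0,0,0]},{"claw":0,"translation":[0,0,40],"twist":[0,0,0]},{"claw":0,"translation":[0,0,40],"twist":[0,0,0]},{"claw":0,"translation":[0,0,40],"twist":[0,0,0]},{"claw":0,"translation":[0,-30,0],"twist":[0,0,0]},{"claw":0,"translation":[0,-30,0],"twist":[0,0,0]},{"claw":0,"translation":[0,-30,0],"twist":[0,0,0]},{"claw":0,"translation":[0,-30,0],"twist":[0,0,0]},{"claw":0,"translation":[0,-30,0],"twist":[0,0,0]},{"claw":0,"translation":[0,0,0],"twist":[0,0,0]}]'; python3 - <<'E'
from h import *
a=env.grab_frame("side"); b=env.grab_frame("top")
A=cv2.resize(a["image"][150:390,200:440],(480,480)); B=cv2.resize(b["image"][150:350,180:420],(320,267))
cv2.imwrite("pics/end.png",np.hstack([A,np.vstack([B,np.zeros((213,320,3),np.uint8)])])[...,::-1])
E
```

```text
t: 13.45
eef_pos: [0.4724, -0.3225, 0.2442]
ee_rot: [0.064, 0.998, -0.0, 0.0]
ft_force: [0.7, 0.0, -0.5]
gripper_width: 0.0001
grip_force: 0.0
```

View pics/end.png

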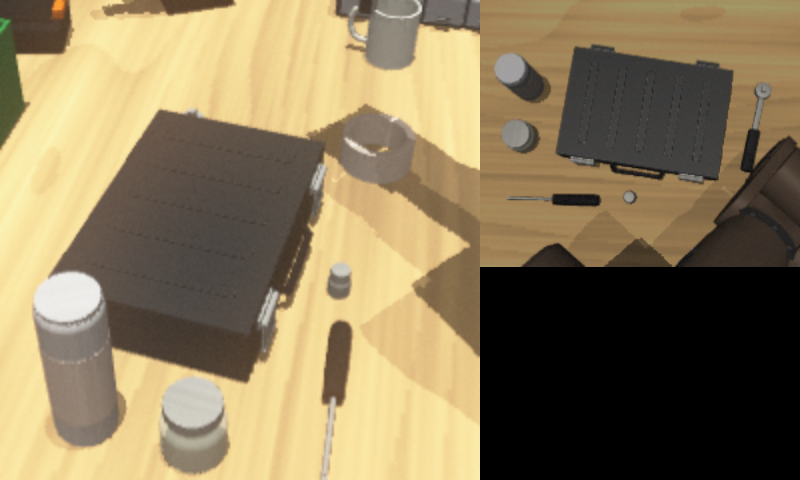

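The lid is shut, both latches lie flat on the front at (268,320) and (318,190), and everything else stands where it was.

```bash
python3 -c "
from cell import env
print(env.finish_job())"
```

```text
the job is handed in; nothing more can be done
None
```

The case is closed: the lid is shut and the left latch, then the right, snapped home. The final picture shows nothing around it visibly moved, and the job was handed in at about 13.5 s; the hand-in call returned no verdict.

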